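Set a ratchet axle stand to its fourth notch and pad its saddle

ROBOT

A 6-joint arm with a two-finger parallel gripper is mounted at the origin on the work surface. World frame = base frame: x ahead of the robot, y to its left, z up, the work surface at z = 0. Lengths are in m, angles in rad, forces in N, time in s.
With the tool pointing down it reaches from about 0.375 to 0.925 m from the base axis. Payload 5.7 kg.
Tool frame: the origin (TCP) lies midway between the tips of the shut fingers; the grasp point (between the pads) lies 19 mm behind it; z points along the fingers, y is the direction in which the jaws open and shut (so a half turn about z gives the same grasp; the last joint's range is limited). The gripper opens to 85 mm and grips with 20 to 120 N. Pads are 22 mm wide; open, the fingers measure 114 mm over their backs; the gripper's body (76 mm by 85 mm) begins 54 mm behind the grasp point. The pads swing forward as they close: fully open they stand 13 mm farther back than shut.
Start: joints at [-1.354, 0.359, 1.51, -0, 1.272, -0.115], TCP at [0.195, -0.567, 0.231] pointing down, gripper open.
Joint ranges: [-2.97, 2.97], [-1.01, 2.36], [0.21, 2.38], [-0.96, 4.11], [0.2, 2.71], [-2.98, 2.98]. Speed limits (rad/s): [2.39, 2.39, 3.14, 3.14, 3.14, 3.14].

INTERFACE

Orientations are given as a unit quaternion [x, y, z, w].
In Python, from rig import env, eyes gives the robot as it stands.
- The arm moves only by the shell command python3 -m crank 'ROWS'. ROWS is JSON, one flat list of numbers, 7 for each row, row after row: the shift along the tool's x, y, z normalised to -1 to 1, where 1 is 75 cm, then the turn, a rotation vector about the tool's x, y, z normalised to -1 to 1, where 1 is pi rad, then the closure, from -1 (fully open) to 1 (shut). In form: [x, y, z, wx, wy, wz, fingers, x, y, z, wx, wy, wz, fingers, ...]. A call has 1 to 5 rows; each row shifts and turns the pose as measured when the row begins, along the tool's axes as they then stand; what a row does not reach is not made up. A row lasts 1/8 s, in which the tool goes at most 62.5 mm and 10.7 degrees, less where a joint would pass 70% of its speed; a pose out of reach is approached as far as the arm can. A call with a number of a shift or a turn outside -1 to 1 is refused whole. A call with a gripper value outside its range is refused whole. The fingers move at their own pace and stop on an object; the grip force is fixed at half the most. Time passes only in rows, so rows that do not move let the fingers close. It gives the time, the measured TCP pose, the force and the opening at its end, in the units of the state.
- env.state(): the state, without advancing time (a new reading comes with each control period).
- eyes.grab_frame(name): name is "side" or "top"; returns the picture (420x560x3 uint8, blue, green, red); there is no depth.
- eyes.calibration(name): a dict with "camera_matrix" (3x3 intrinsics, pixels), "extrinsics" (4x4, takes a point from camera to world coordinates). Camera axes: x right, y down, z forward; pixel columns grow to the right and rows downward; lengths in m; the calibration is good to about 2 mm. A picture is of the moment at which its call begins. calibration takes no time and is no camera call.
- env.hand_in(): hands the job in, once; it reports no verdict.
The state is a dict: "time": time; "q": joint angles; "dq": joint speeds; "effort": joint torques, N m; "position": TCP position; "ee_rot": TCP orientation; "ft_force": force on the tool from outside, world axes, zero at the start; "moment": the same for the moment, N m; "opening": finger opening in m.
Only numpy, scipy, OpenCV 4.12 (cv2) and the standard library are available. Lean on these libraries where they do the work, as an engineer would, in place of code of your own. Each camera call takes 0.05 s, during which the arm holds its last target. There are 200 camera calls.

TASK

Get the axle stand ready for a bicycle frame: draw its column up to the fourth notch, counting the clicks of the pawl, and no further. Then press the saddle straight down with about 20 N, never more than 45 N, so that the column sits on the pawl and proves to hold, and finally set the rubber pad fully home in the saddle, between the two lips, groove upward, centred. Leave the parts and tools lying around it alone.

Things in the scene. Friction and masses are not known exactly. Their poses are not given: they have to be found in the camera images.
- stand: Ratchet axle stand, fixed to the bench: four dark tube legs on a 160 (x) x 136 (y) mm foot carry a square sleeve. Origin on the bench under the column's axis, z up. Its +x side carries the spring pawl, whose handle sticks out 94 mm from the axis at about 115 mm height and bobs at each click. The pawl's own height is not known to better than +-3 mm.
- sleeve_top (a point): Centre of the sleeve's top, 132 mm above the bench, sleeve 44 mm square: the column slides straight up out of it, dragging with about 7 N, more than its weight, and stays where it is left. At the start the saddle plate's underside is 28 to 53 mm above this point and the column is below its first notch by an unknown travel, to be felt.
- column: Aluminium column with saddle, 0.36 to 0.54 kg. Origin at the centre of the saddle's floor, axes as the stand's. Under a plain shank it has saw teeth 12 mm apart. Over the last 10 mm before each click the pull (8 to 12 N on the plain shank) is 4 to 7 N higher, then falls off within 3 mm as the pawl snaps under the tooth. Let down after a click, it sinks to the pawl and sits there, rigid.
- saddle_grip (a point): Centre of the saddle plate, 6 mm under the saddle's floor: the height to grip, across its 36 mm wide y sides. The plate is 76 (x) x 36 (y) x 12 mm; lips 10 mm thick at its two x ends rise 20 mm above the floor, 55 mm apart at the floor and 58 at the top; both y sides are open. The column below is 28 x 24 mm. Pressing 20 N with the plate still gripped is fine.
- pad_c (a point): Centre of the loose black rubber saddle pad, a block 49 (x) x 56 (y) x 34 (z) mm, 0.1 kg, with a groove 19 mm wide and 12 mm deep along y in its top. The point is 17 mm above its underside. Seated, it stands on the saddle's floor between the lips with its y along the saddle's y (either way round), 3 mm free to each lip. Grip it across its 56 mm (y) ends.
- hub: Bystander: bare aluminium wheel hub standing on end, 58 mm across, 84 mm high. Origin under its centre.
- crank: Bystander: aluminium crank arm lying flat, 195 mm long along its x, 22 mm high. Origin under its centre.
- wrench: Bystander: open-ended steel wrench, 170 mm long along its x, lying flat.
There are look-alikes about, which are no part of the job. Of the things that look like the part that bears pad_c, take the one that is nearest to the robot's base at the start. There is more than one size of the stand; the job needs the larger.

How it is judged:
On the way, in this order (a step that is already met when the one before it is completed fails the run):
1. the column has been drawn up to the region of its fourth notch (z of column in the frame of stand between 0.2425 and 0.26 m), for 0.1 s.
2. the column sits on the pawl at its fourth notch and is pressed onto it with at least 12 N (z of column in the frame of stand between 0.2415 and 0.2505 m and contact force between column and stand above 12 N and linear speed of column below 0.004 m/s), for 0.2 s.
At the end, for the whole second after the job is handed in: The column sits on the pawl at its fourth notch, not the third or fifth; the pad stands on the saddle's floor between the lips (within 2.5 mm), level, groove up, centred within 8 mm along the saddle's open direction; nothing is held; each bystander is within 15 mm of where it lay (z of column in the frame of stand between 0.2415 and 0.2505 m and z of pad_c in the frame of column between 0.0145 and 0.0195 m and x of pad_c in the frame of column between -0.004 and 0.004 m and y of pad_c in the frame of column between -0.008 and 0.008 m and angle between pad_c's own z axis and vertical below 0.06 rad and angle between the y axis of pad_c and the y axis of column, either way round below 0.15 rad); the robot touches nothing.
It fails at once if the column is pressed down onto the pawl with more than 45 N (contact force between column and stand above 45 N).
It fails at once if the hub is moved more than 15 mm (distance of hub from where it was at the start of the episode above 0.015 m).
It fails at once if the crank is moved more than 15 mm (distance of crank from where it was at the start of the episode above 0.015 m).
It fails at once if the wrench is moved more than 15 mm (distance of wrench from where it was at the start of the episode above 0.015 m).
It also fails if it takes over 72 s, if anything falls off the work surface, if the arm or the gripper's body presses on something with over 40 N, if the wrist force passes 120 N, or if a joint passes its speed limit or range.

## Working session

There is one attempt and no reset: what is moved stays moved. The work goes in short steps, Python scripts to look and compute and a shell command to move; the robot and the scene stay as the last step left them, time stands still between calls to the robot, and variables do not carry over. Pictures are saved under pics/ and viewed, about 8 in all and at most 12, crops included, and the job is handed in when it is done.

```bash
ls; mkdir -p pics
python3 - <<'E'
from rig import env,eyes
import cv2,numpy as np
for n in("top","side"):
    im=eyes.grab_frame(n);cv2.imwrite(f"pics/{n}0.png",im)
    c=eyes.calibration(n);print(n,np.round(c["camera_matrix"],1).tolist(),np.round(c["extrinsics"],4).tolist())
s=env.state();print({k:np.round(v,3).tolist() for k,v in s.items()})
E
```

```text
pics
top [[513.6, 0.0, 284.7], [0.0, 513.6, 208.5], [0.0, 0.0, 1.0]] [[0.0286, -0.9965, 0.0788, 0.5508], [-0.9995, -0.0276, 0.0141, -0.0087], [-0.0118, -0.0791, -0.9968, 1.3097], [0.0, 0.0, 0.0, 1.0]]
side [[478.1, 0.0, 277.1], [0.0, 478.1, 212.1], [0.0, 0.0, 1.0]] [[-0.688, -0.3782, 0.6194, -0.1262], [-0.7256, 0.3395, -0.5986, 0.7427], [0.0161, -0.8612, -0.508, 0.7557], [0.0, 0.0, 0.0, 1.0]]
{'time': 0.1, 'q': [-1.354, 0.359, 1.511, 0.0, 1.272, -0.115], 'dq': [-0.0, -0.002, -0.001, -0.002, 0.0, 0.002], 'effort': [-0.001, -52.865, -27.935, -0.0, 0.005, -0.0], 'position': [0.195, -0.567, 0.231], 'ee_rot': [0.986, 0.165, -0.0, -0.001], 'ft_force': [-0.286, -0.499, 0.609], 'moment': [0.001, -0.003, -0.001], 'opening': 0.085}
```

View pics/top0.png

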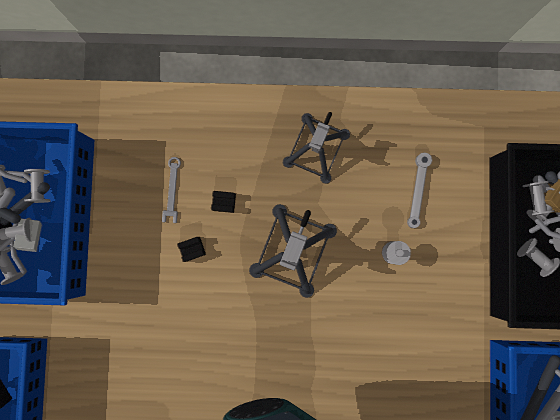

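View pics/side0.png

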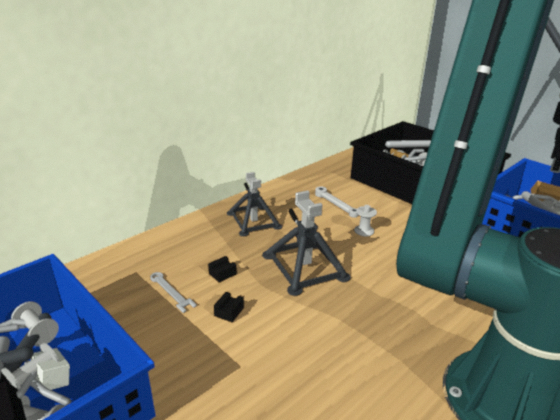

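The top view shows two stands: a larger one at (293,250) and a smaller one at (320,140). It also shows two pads, at (191,248) and (223,202), the wrench at (172,190), the crank at (420,190) and the hub at (397,253). I'll measure the pads and stand, and confirm them in an enlarged crop.

```bash
cat > h.py <<'E'
import numpy as np,cv2
from rig import env,eyes
def ray(n,px):
    c=eyes.calibration(n);K=c["camera_matrix"];T=np.array(c["extrinsics"])
    d=T[:3,:3]@np.linalg.solve(K,[px[0],px[1],1]);return T[:3,3],d
def at(n,px,z):
    o,d=ray(n,px);return o+d*(z-o[2])/d[2]
def proj(n,P):
    c=eyes.calibration(n);T=np.linalg.inv(np.array(c["extrinsics"]));K=np.array(c["camera_matrix"])
    p=K@(T[:3,:3]@np.array(P)+T[:3,3]);return p[:2]/p[2]
def tri(px1,px2):
    o,d=ray("top",px1);p,e=ray("side",px2)
    s=np.linalg.lstsq(np.c_[d,-e],p-o,rcond=None)[0];a=o+d*s[0];b=p+e*s[1]
    return (a+b)/2,np.linalg.norm(a-b)
E
python3 - <<'E'
from h import *
for p in((191,248),(223,202)):
    w=at("top",p,.034);print(w,np.hypot(*w[:2]))
for f in [[(254,271),(307,293),(332,231),(280,211)],[(289,162),(326,179),(346,134),(307,118)]]:
    q=np.array([at("top",p,.008)[:2] for p in f]);print(q.mean(0),[np.linalg.norm(q[i]-q[i-1]) for i in range(4)])
t=cv2.imread("pics/top0.png");s=cv2.imread("pics/side0.png")
a=cv2.resize(t[222:272,165:235],(400,286),interpolation=2) # pad A
b=cv2.resize(t[195:305,240:345],(400,419),interpolation=2)
c=cv2.resize(s[280:330,195:265],(400,286),interpolation=2)
d=cv2.resize(s[180:300,255:360],(400,457),interpolation=2)
L=np.vstack([a,c]);R=cv2.resize(t[195:305,240:350],(400,400),interpolation=2)
L=np.vstack([L,np.zeros((28,400,3),np.uint8)]);R=np.vstack([cv2.resize(t[200:300,240:350],(330,300),interpolation=2),cv2.resize(s[180:280,265:375],(330,300),interpolation=2)])
cv2.imwrite("pics/c1.png",np.hstack([L,R]))
E
```

```text
[0.5467344  0.23885115 0.034     ] 0.5966308590541834
[0.66348574 0.16371513 0.034     ] 0.6833856640546813
[ 0.54564262 -0.01512858] [np.float64(0.16506599464755234), np.float64(0.14411398008356155), np.float64(0.16801399753880955), np.float64(0.14114912708972518)]
[ 0.81096803 -0.06880117] [np.float64(0.1235476432845471), np.float64(0.1041376637088862), np.float64(0.12749747667289482), np.float64(0.10848333720164499)]
```

View pics/c1.png

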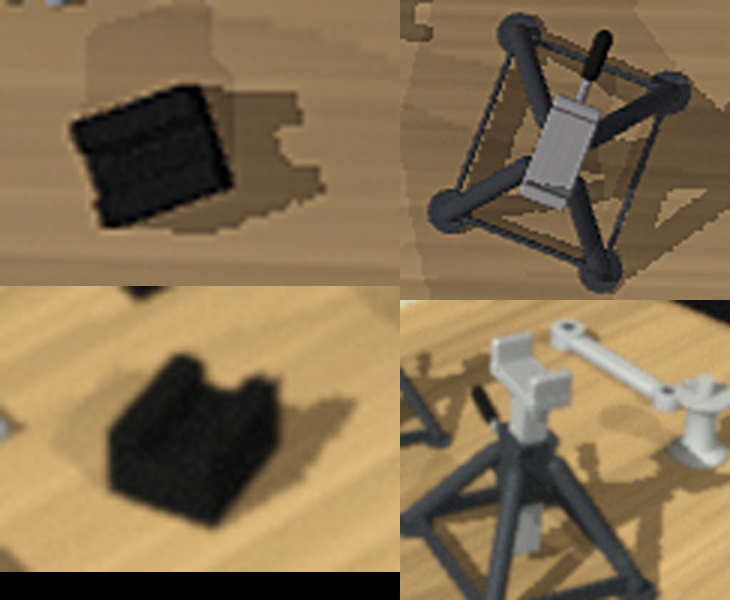

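Pad A (191,248) is the nearer to the base (0.597 m against 0.683 m), has its groove up and fits 49x56. Stand (293,250) is the larger (about 165x142 mm between feet, against 125x106 mm). Next I'll refine the poses by silhouette fitting in both views.

```bash
cat > fit.py <<'E'
from h import *
from scipy.optimize import minimize
def box(cx,cy,z0,z1,lx,ly):
    return [(cx+sx*lx/2,cy+sy*ly/2,z) for sx in(-1,1) for sy in(-1,1) for z in(z0,z1)]
def saddle(f): return [box(0,0,f-.012,f,.076,.036),box(.033,0,f-.012,f+.02,.0095,.036),box(-.033,0,f-.012,f+.02,.0095,.036),box(0,0,.134,f-.012,.028,.024)]
def pad(z): return [box(0,0,z-.017,z+.017,.049,.056)]
def render(n,parts,x,y,th,r,S=6):
    m=np.zeros(((r[3]-r[1])*S,(r[2]-r[0])*S),np.float32);c,s=np.cos(th),np.sin(th)
    for P in parts:
        q=np.array([proj(n,(x+c*a-s*b,y+s*a+c*b,z)) for a,b,z in P])
        q=((q+.5-[r[0],r[1]])*S*16).astype(np.int32)
        cv2.fillConvexPoly(m,cv2.convexHull(q),1.,shift=4)
    return cv2.resize(m,None,fx=1/S,fy=1/S,interpolation=cv2.INTER_AREA)
def fit(views,parts,p0,nz):
    f=lambda p:sum(np.abs(render(n,parts(p[3] if nz is None else nz),p[0],p[1],p[2],r)-m).sum() for n,r,m in views)
    st=np.array([.006,.006,.1,.008][:len(p0)]);best=None
    sim=np.vstack([p0]+[np.array(p0)+st*np.eye(len(p0))[i] for i in range(len(p0))])
    for k in range(2):
        o=minimize(f,p0,method="Nelder-Mead",options=dict(initial_simplex=sim,xatol=1e-4,fatol=.05));p0=o.x
        sim=np.vstack([p0]+[p0-st*.4*np.eye(len(p0))[i] for i in range(len(p0))])
    return o.x,o.fun,[m.sum() for _,_,m in views]
def view(n,im,r,kind):
    c=im[r[1]:r[3],r[0]:r[2]].astype(int);v=c.max(2);s=v-c.min(2)
    if kind=="pad": m=v<55
    else: m=(v>95)&(s<28)
    return n,r,m.astype(np.float32)
E
python3 - <<'E'
from fit import *
t=cv2.imread("pics/top0.png");s=cv2.imread("pics/side0.png")
V=[view("top",t,(172,228,212,268),"pad"),view("side",s,(207,285,250,325),"pad")]
print("pad",fit(V,pad,[.547,.235,.2],.017));
for v in V: print(fit([v],pad,[.547,.235,.2],.017))
W=[view("top",t,(270,222,318,278),"s"),view("side",s,(285,186,328,232),"s")]
for w in W: w[2][-1:]=w[2][-1:]
print("sad",fit(W,saddle,[.55,-.015,-.3,.185],None))
dbg=np.hstack([cv2.resize(m*255,(200,200)) for _,_,m in V+W]);cv2.imwrite("pics/m.png",dbg)
E
```

```text
pad (array([0.54535493, 0.24097023, 0.39550445]), np.float64(199.36111450195312), [np.float32(463.0), np.float32(569.0)])Traceback (most recent call last):
  File "<stdin>", line 5, in <module>
  File "fit.py", line 19, in fit
    o=minimize(f,p0,method="Nelder-Mead",options=dict(initial_simplex=sim,xatol=1e-4,fatol=.05));p0=o.x
    res = _minimize_neldermead(fun, x0, args, callback, bounds=bounds,
                               **options)
    fxr = func(xr)
    fx = function(np.copy(x), *(wrapper_args + args))
  File "fit.py", line 15, in <lambda>
    f=lambda p:sum(np.abs(render(n,parts(p[3] if nz is None else nz),p[0],p[1],p[2],r)-m).sum() for n,r,m in views)
               ~~~^^^^^^^^^^^^^^^^^^^^^^^^^^^^^^^^^^^^^^^^^^^^^^^^^^^^^^^^^^^^^^^^^^^^^^^^^^^^^^^^^^^^^^^^^^^^^^^^^
  File "fit.py", line 15, in <genexpr>
    f=lambda p:sum(np.abs(render(n,parts(p[3] if nz is None else nz),p[0],p[1],p[2],r)-m).sum() for n,r,m in views)
                          ~~~~~~^^^^^^^^^^^^^^^^^^^^^^^^^^^^^^^^^^^^^^^^^^^^^^^^^^^^^^
  File "fit.py", line 10, in render
    q=np.array([proj(n,(x+c*a-s*b,y+s*a+c*b,z)) for a,b,z in P])
                ~~~~^^^^^^^^^^^^^^^^^^^^^^^^^^^
  File "h.py", line 9, in proj
    c=eyes.calibration(n);T=np.linalg.inv(np.array(c["extrinsics"]));K=np.array(c["camera_matrix"])
ValueError: time passes only in moves, steps and waits
```

```bash
python3 - <<'E'
s=open('h.py').read().replace('def ray','CAL={n:eyes.calibration(n) for n in("top","side")}\ndef ray').replace('c=eyes.calibration(n)','c=CAL[n]')
open('h.py','w').write(s)
E
cat > run1.py <<'E'
from fit import *
t=cv2.imread("pics/top0.png");s=cv2.imread("pics/side0.png")
V=[view("top",t,(172,228,212,268),"pad"),view("side",s,(207,285,250,325),"pad")]
W=[view("top",t,(270,222,318,278),"s"),view("side",s,(285,186,328,232),"s")]
a=fit(V,pad,[.547,.235,.3],.017);print("pad",a)
for v in V: print(fit([v],pad,a[0],.017))
b=fit(W,saddle,[.55,-.015,-.3,.185],None);print("sad",b)
rs=[render(n,pad(.017),*a[0],r) for n,r,_ in V]+[render(n,saddle(b[0][3]),*b[0][:3],r) for n,r,_ in W]
ims=[(t,s,t,s)[i][r[1]:r[3],r[0]:r[2]] for i,(n,r,_) in enumerate(V+W)]
A=lambda L:np.hstack([cv2.resize(np.clip(x,0,255).astype(np.uint8),(200,200),interpolation=0) for x in L])
dbg=np.vstack([A(ims),A([cv2.merge([m*255,g*255,0*m]) for (_,_,m),g in zip(V+W,rs)])]);cv2.imwrite("pics/m.png",dbg)
E
python3 run1.py
```

```text
pad (array([0.54527835, 0.24121395, 0.39058421]), np.float64(199.63888549804688), [np.float32(463.0), np.float32(569.0)])
(array([0.54516991, 0.24103148, 0.3584886 ]), np.float64(45.833335876464844), [np.float32(463.0)])
(array([0.54340153, 0.24252215, 0.52320928]), np.float64(137.3333282470703), [np.float32(569.0)])
sad (array([ 0.54846977, -0.01266299, -0.35918838,  0.18030239]), np.float64(332.33331298828125), [np.float32(545.0), np.float32(701.0)])
```

View pics/m.png

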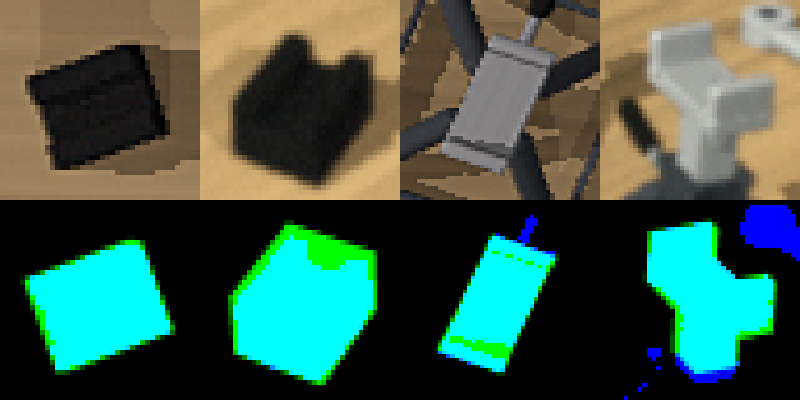

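The overlays fit. The pad is at (0.545,0.241) with yaw about 0.36, and the saddle is at (0.548,-0.013) with yaw -0.36 and its floor at about 0.180, inside the stated 0.172–0.197. The stand feet give the same yaw.

```bash
cat > plan.py <<'E'
import sys,numpy as np
from rig import env
from scipy.spatial.transform import Rotation as R
def plan(P,al,n,P0=None):
    s=env.state();p=np.array(s["position"]);r=R.from_quat(s["ee_rot"])
    tgt=R.from_euler("z",al)*R.from_euler("x",np.pi)
    w=(tgt*r.inv()).as_rotvec()
    for k in range(n):
        d=r.inv().apply((np.array(P)-p)/(n-k));t=r.inv().apply(w/n)
        print(*[round(v,4) for v in d/.75],*[round(v,4) for v in t/np.pi],sep=", ")
        p=p+r.apply(d);r=R.from_rotvec(w/n)*r
if __name__=="__main__":
    a=[float(v) for v in sys.argv[1:]];plan(a[:3],a[3],int(a[4]))
E
python3 plan.py .548 -.013 .30 -.36 14
```

```text
0.0489, -0.0389, -0.0065, -0.0, 0.0, 0.0157
0.047, -0.0413, -0.0065, -0.0, 0.0, 0.0157
0.0449, -0.0436, -0.0065, -0.0, 0.0, 0.0157
0.0426, -0.0457, -0.0066, -0.0, 0.0, 0.0157
0.0403, -0.0478, -0.0066, -0.0, 0.0, 0.0157
0.0379, -0.0497, -0.0066, -0.0, 0.0, 0.0157
0.0354, -0.0515, -0.0066, -0.0, 0.0, 0.0157
0.0328, -0.0532, -0.0066, -0.0, 0.0, 0.0157
0.0302, -0.0548, -0.0066, -0.0, 0.0, 0.0157
0.0274, -0.0562, -0.0066, -0.0, 0.0, 0.0157
0.0246, -0.0575, -0.0066, -0.0, 0.0, 0.0157
0.0218, -0.0586, -0.0066, -0.0, 0.0, 0.0157
0.0188, -0.0596, -0.0066, -0.0, 0.0, 0.0157
0.0159, -0.0605, -0.0066, -0.0, 0.0, 0.0157
```

```bash
python3 -m crank '[0.049,-0.039,-0.02,0,0,0.016,-1, 0.047,-0.041,-0.02,0,0,0.016,-1, 0.045,-0.044,-0.02,0,0,0.016,-1, 0.043,-0.046,-0.02,0,0,0.016,-1, 0.04,-0.048,-0.01,0,0,0.016,-1]'; python3 -m crank '[0.038,-0.05,0,0,0,0.016,-1, 0.035,-0.052,0,0,0,0.016,-1, 0.033,-0.053,0,0,0,0.016,-1, 0.03,-0.055,0,0,0,0.016,-1, 0.027,-0.056,0,0,0,0.016,-1]'; python3 plan.py .548 -.013 .30 -.36 5
```

```text
time: 0.72
position: [0.3237, -0.3652, 0.2973]
ee_rot: [0.999, 0.033, -0.001, -0.003]
ft_force: [0.6, 0.0, -0.5]
opening: 0.0855
time: 1.35
position: [0.4564, -0.1626, 0.2981]
ee_rot: [0.995, -0.097, -0.001, -0.003]
ft_force: [0.6, 0.3, -0.4]
opening: 0.0857
0.0163, -0.0439, -0.0003, -0.0003, 0.0002, 0.0106
0.0148, -0.0444, -0.0003, -0.0003, 0.0002, 0.0106
0.0133, -0.0448, -0.0004, -0.0003, 0.0002, 0.0106
0.0118, -0.0453, -0.0004, -0.0003, 0.0002, 0.0106
0.0103, -0.0456, -0.0005, -0.0003, 0.0002, 0.0106
```

```bash
python3 -m crank '[0.017,-0.046,0,0,0,0.0115,-1, 0.015,-0.046,0,0,0,0.0115,-1, 0.013,-0.047,0,0,0,0.0115,-1, 0.012,-0.047,0,0,0,0.0115,-1, 0.01,-0.048,0,0,0,0.0115,-1]'; python3 plan.py .548 -.013 .30 -.36 1
```

```text
time: 1.98
position: [0.553, 0.0006, 0.2971]
ee_rot: [0.982, -0.188, -0.003, -0.003]
ft_force: [0.5, 0.6, -0.2]
opening: 0.0855
0.0005, 0.0193, -0.004, -0.0013, 0.0022, -0.0061
```

```bash
python3 -m crank '[0,0.018,0.02,-0.001,0.002,-0.006,-1, 0,0,0.02,0,0,0,-1, 0,0,0.02,0,0,0,-1, 0,0,0,0,0,0,-1]'; python3 plan.py .548 -.013 .22 -.36 1
python3 - <<'E'
from fit import *
t=eyes.grab_frame("top");s=eyes.grab_frame("side")
cv2.imwrite("pics/t1.png",t);cv2.imwrite("pics/s1.png",s)
cv2.imwrite("pics/c2.png",np.hstack([cv2.resize(x,(400,400),interpolation=2) for x in(t[200:300,240:340],s[150:250,255:355])]))
E
```

```text
time: 2.48
position: [0.5483, -0.0091, 0.2486]
ee_rot: [0.984, -0.178, -0.001, -0.001]
ft_force: [-0.4, -0.1, -0.0]
opening: 0.0854
0.0016, 0.0051, 0.0382, -0.0006, 0.0009, 0.0006
```

View pics/c2.png

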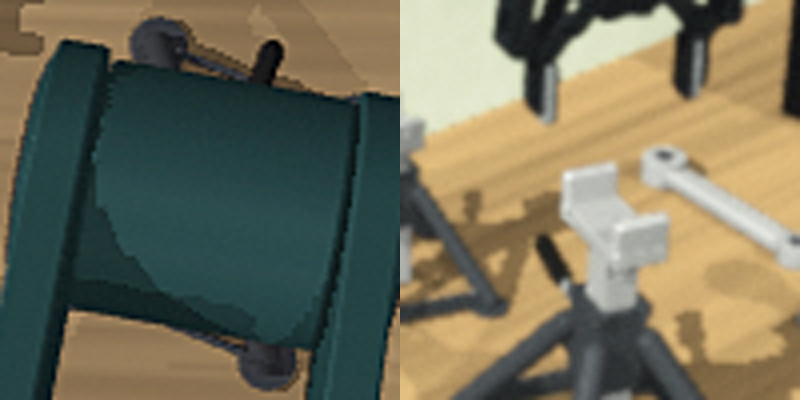

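The side view shows the two fingers straddling the saddle, well above it. The top view is blocked by the arm. Descending to the plate.

```bash
python3 -m crank '[0.0016,0.005,0.03,-0.0006,0.0009,0,-1, 0,0,0.04,0,0,0,-1, 0,0,0.03,0,0,0,-1, 0,0,0.015,0,0,0,-1, 0,0,0,0,0,0,-1]'; python3 plan.py .548 -.013 .152 -.36 1
```

```text
time: 3.2
position: [0.5538, -0.0146, 0.1661]
ee_rot: [0.984, -0.179, 0.006, -0.0]
ft_force: [0.4, 0.0, 0.2]
opening: 0.0854
-0.0082, 0.0008, 0.0187, -0.0009, -0.0039, 0.0
```

```bash
python3 -m crank '[-0.008,0.001,0.01,-0.001,-0.004,0,-1, 0,0,0.008,0,0,0,-1, 0,0,0,0,0,0,-1]'; python3 plan.py .548 -.013 .152 -.36 1
```

```text
time: 3.58
position: [0.5491, -0.0133, 0.1538]
ee_rot: [0.984, -0.179, 0.001, 0.0]
ft_force: [-0.2, 0.8, -0.2]
opening: 0.0857
-0.0016, 0.0001, 0.0024, -0.0001, -0.0007, -0.0
```

```bash
python3 -m crank '[-0.0015,0,0.002,0,-0.0007,0,-1, 0,0,0,0,0,0,0, 0,0,0,0,0,0,0.2, 0,0,0,0,0,0,1, 0,0,0,0,0,0,1]';python3 -m crank '[0,0,0,0,0,0,1, 0,0,0,0,0,0,1]'; python3 -c "
from rig import env;print(env.state())"; python3 plan.py .548 -.013 .152 -.36 1
```

```text
time: 4.2
position: [0.5486, -0.013, 0.1528]
ee_rot: [0.984, -0.179, 0.001, -0.0]
ft_force: [-0.8, 1.2, -0.8]
opening: 0.0353
time: 4.45
position: [0.5486, -0.013, 0.1528]
ee_rot: [0.984, -0.178, 0.001, 0.0]
ft_force: [0.1, 0.3, -0.6]
opening: 0.0351
{'time': 4.45, 'q': array([-1.49502030e-01,  3.70454742e-01,  1.71351638e+00, -9.03207748e-05,
        1.05636829e+00,  1.78024213e+00]), 'dq': array([ 0.00079372, -0.00064119, -0.0001813 ,  0.00029143,  0.00023977,
       -0.00175721]), 'effort': array([-2.16590250e-01, -4.93574631e+01, -2.36744195e+01,  8.41920543e-02,
        2.32623952e-04,  2.19463077e-01]), 'position': array([ 0.54855905, -0.01297962,  0.15282344]), 'ee_rot': array([ 9.83941509e-01, -1.78490092e-01,  6.27518392e-04,  2.05335154e-05]), 'ft_force': array([ 0.13705503,  0.29642477, -0.57623186]), 'moment': array([ 0.01598883, -0.02690241,  0.1803675 ]), 'opening': 0.03510740019475406}
-0.0007, 0.0003, 0.0011, -0.0001, -0.0004, 0.0003
```

```bash
(python3 -m crank '[0,0,-0.004,0,0,0,1]'; python3 -m crank '[0,0,-0.004,0,0,0,1]'; python3 -m crank '[0,0,-0.004,0,0,0,1]'; python3 -m crank '[0,0,-0.004,0,0,0,1]'; python3 -m crank '[0,0,-0.004,0,0,0,1]'; python3 -m crank '[0,0,-0.004,0,0,0,1]'; python3 -m crank '[0,0,-0.004,0,0,0,1]') | grep -E 'posi|force|opening' | paste - - -
```

```text
position: [0.5485, -0.0129, 0.155]	ft_force: [3.8, -1.1, -11.4]	opening: 0.0352
position: [0.5485, -0.013, 0.1573]	ft_force: [3.6, 0.4, -11.9]	opening: 0.0348
position: [0.5485, -0.0129, 0.1599]	ft_force: [3.9, -0.1, -12.4]	opening: 0.035
position: [0.5485, -0.013, 0.1628]	ft_force: [4.0, 0.4, -11.9]	opening: 0.035
position: [0.5485, -0.013, 0.1659]	ft_force: [3.7, -0.5, -11.3]	opening: 0.035
position: [0.5485, -0.0129, 0.1691]	ft_force: [3.9, -0.6, -11.7]	opening: 0.0354
position: [0.5485, -0.0129, 0.1722]	ft_force: [6.3, 0.6, -18.3]	opening: 0.0348
```

```bash
(python3 -m crank '[0,0,-0.003,0,0,0,1]'; python3 -m crank '[0,0,-0.003,0,0,0,1]'; python3 -m crank '[0,0,-0.003,0,0,0,1]'; python3 -m crank '[0,0,-0.003,0,0,0,1]'; python3 -m crank '[0,0,-0.003,0,0,0,1]'; python3 -m crank '[0,0,-0.003,0,0,0,1]'; python3 -m crank '[0,0,-0.003,0,0,0,1]'; python3 -m crank '[0,0,-0.003,0,0,0,1]'; python3 -m crank '[0,0,-0.003,0,0,0,1]'; python3 -m crank '[0,0,-0.003,0,0,0,1]') | grep -E 'posi|force' | paste - -
```

```text
position: [0.5485, -0.0129, 0.1741]	ft_force: [6.1, -0.7, -19.1]
position: [0.5484, -0.0129, 0.1757]	ft_force: [6.4, -0.9, -19.8]
position: [0.5484, -0.0129, 0.1772]	ft_force: [6.7, -0.6, -21.5]
position: [0.5484, -0.0129, 0.1785]	ft_force: [7.3, -0.2, -21.7]
position: [0.5484, -0.0129, 0.18]	ft_force: [7.3, -0.9, -19.3]
position: [0.5485, -0.0129, 0.1821]	ft_force: [4.0, -0.3, -11.1]
position: [0.5484, -0.0129, 0.1842]	ft_force: [6.5, 0.3, -18.0]
position: [0.5484, -0.0129, 0.186]	ft_force: [6.6, -1.2, -19.0]
position: [0.5484, -0.0129, 0.1877]	ft_force: [7.3, -1.5, -20.0]
position: [0.5484, -0.0129, 0.1892]	ft_force: [7.7, -0.4, -20.9]
```

First click was at TCP z of about 0.181. Continuing; the second is due near 0.193, the third near 0.205 and the fourth near 0.217.

```bash
(python3 -m crank '[0,0,-0.003,0,0,0,1]'; python3 -m crank '[0,0,-0.003,0,0,0,1]'; python3 -m crank '[0,0,-0.003,0,0,0,1]'; python3 -m crank '[0,0,-0.003,0,0,0,1]'; python3 -m crank '[0,0,-0.003,0,0,0,1]'; python3 -m crank '[0,0,-0.003,0,0,0,1]'; python3 -m crank '[0,0,-0.003,0,0,0,1]'; python3 -m crank '[0,0,-0.003,0,0,0,1]'; python3 -m crank '[0,0,-0.003,0,0,0,1]'; python3 -m crank '[0,0,-0.003,0,0,0,1]') | grep -E 'posi|force' | paste - -
```

```text
position: [0.5484, -0.0129, 0.1906]	ft_force: [7.1, -0.4, -20.8]
position: [0.5484, -0.0129, 0.1922]	ft_force: [6.8, -0.3, -17.1]
position: [0.5484, -0.0129, 0.1945]	ft_force: [3.4, -0.1, -12.1]
position: [0.5484, -0.0129, 0.1967]	ft_force: [5.8, -1.3, -18.3]
position: [0.5484, -0.0129, 0.1985]	ft_force: [7.9, -0.8, -20.3]
position: [0.5484, -0.0129, 0.2001]	ft_force: [7.1, -1.1, -20.1]
position: [0.5484, -0.0129, 0.2017]	ft_force: [8.1, -0.3, -20.3]
position: [0.5483, -0.0129, 0.2031]	ft_force: [7.8, -0.5, -19.2]
position: [0.5484, -0.0129, 0.2049]	ft_force: [5.2, -1.0, -11.4]
position: [0.5484, -0.0129, 0.2073]	ft_force: [4.6, 0.0, -12.9]
```

```bash
(python3 -m crank '[0,0,-0.003,0,0,0,1]'; python3 -m crank '[0,0,-0.003,0,0,0,1]';python3 -m crank '[0,0,-0.003,0,0,0,1]') | grep -E 'posi|force' | paste - -
```

```text
position: [0.5483, -0.0129, 0.2093]	ft_force: [6.6, -0.4, -19.4]
position: [0.5484, -0.0129, 0.2111]	ft_force: [7.0, -0.2, -19.4]
position: [0.5483, -0.0129, 0.2127]	ft_force: [8.1, -1.0, -20.8]
```

```bash
(python3 -m crank '[0,0,-0.003,0,0,0,1]'; python3 -m crank '[0,0,-0.003,0,0,0,1]';python3 -m crank '[0,0,-0.003,0,0,0,1]';python3 -m crank '[0,0,-0.002,0,0,0,1]';python3 -m crank '[0,0,0,0,0,0,1]';python3 -m crank '[0,0,0,0,0,0,1]') | grep -E 'posi|force' | paste - -
```

```text
position: [0.5483, -0.0129, 0.2142]	ft_force: [8.2, -1.0, -22.2]
position: [0.5484, -0.0129, 0.2157]	ft_force: [6.8, -1.1, -17.7]
position: [0.5484, -0.0129, 0.218]	ft_force: [3.8, -1.1, -11.4]
position: [0.5484, -0.0129, 0.2197]	ft_force: [5.2, -0.3, -15.0]
position: [0.5484, -0.0129, 0.2198]	ft_force: [4.2, -0.3, -14.2]
position: [0.5484, -0.0129, 0.2198]	ft_force: [5.7, -0.5, -15.2]
```

Fourth click counted at about 0.217, with TCP now at 0.2198. Lowering onto the pawl gently.

```bash
(python3 -m crank '[0,0,0.0015,0,0,0,1]'; python3 -m crank '[0,0,0.0015,0,0,0,1]';python3 -m crank '[0,0,0.001,0,0,0,1]';python3 -m crank '[0,0,0.001,0,0,0,1]') | grep -E 'posi|force' | paste - -
```

```text
position: [0.5484, -0.0129, 0.2197]	ft_force: [0.2, -0.2, 0.4]
position: [0.5485, -0.0129, 0.2197]	ft_force: [0.4, 0.6, 0.5]
position: [0.5485, -0.0129, 0.2197]	ft_force: [-0.0, 1.5, -1.5]
position: [0.5485, -0.0129, 0.2196]	ft_force: [-1.1, -0.6, 1.9]
```

```bash
(python3 -m crank '[0,0,0.002,0,0,0,1]'; python3 -m crank '[0,0,0.002,0,0,0,1]';python3 -m crank '[0,0,0.002,0,0,0,1]';python3 -m crank '[0,0,0.0025,0,0,0,1]';python3 -m crank '[0,0,0.0025,0,0,0,1]') | grep -E 'posi|force' | paste - -
```

```text
position: [0.5485, -0.0129, 0.2186]	ft_force: [-0.7, 0.1, 1.5]
position: [0.5485, -0.0129, 0.2175]	ft_force: [-2.1, 0.6, 10.7]
position: [0.5486, -0.0129, 0.2173]	ft_force: [-5.4, 0.9, 18.3]
position: [0.5486, -0.013, 0.2173]	ft_force: [-6.4, 0.9, 18.8]
position: [0.5486, -0.013, 0.2172]	ft_force: [-6.0, 0.9, 17.3]
```

```bash
(python3 -m crank '[0,0,0.003,0,0,0,1]'; python3 -m crank '[0,0,0.0032,0,0,0,1]';python3 -m crank '[0,0,0.0034,0,0,0,1, 0,0,0.0034,0,0,0,1]') | grep -E 'posi|force' | paste - -
```

```text
position: [0.5486, -0.013, 0.2172]	ft_force: [-6.5, 0.6, 20.9]
position: [0.5487, -0.013, 0.2172]	ft_force: [-6.7, 1.1, 21.6]
position: [0.5487, -0.013, 0.2172]	ft_force: [-7.1, 1.0, 21.0]
```

It holds at 21 N without sinking. Releasing, then on to the pad.

```bash
(python3 -m crank '[0,0,0,0,0,0,1, 0,0,0,0,0,0,1]'; python3 -m crank '[0,0,0,0,0,0,-1, 0,0,0,0,0,0,-1, 0,0,0,0,0,0,-1, 0,0,0,0,0,0,-1]';python3 -m crank '[0,0,-0.02,0,0,0,-1, 0,0,-0.04,0,0,0,-1, 0,0,-0.05,0,0,0,-1, 0,0,-0.04,0,0,0,-1, 0,0,0,0,0,0,-1]') | grep -E 'posi|force|opening' | paste - - -; python3 plan.py .545 .241 .30 .36 7
```

```text
position: [0.5487, -0.013, 0.2176]	ft_force: [-0.8, -0.6, 1.2]	opening: 0.0351
position: [0.5481, -0.0129, 0.2162]	ft_force: [-0.1, -0.0, 0.2]	opening: 0.085
position: [0.5479, -0.0129, 0.3361]	ft_force: [-0.0, -0.8, -0.7]	opening: 0.0849
-0.0176, -0.0451, 0.0068, 0.0, -0.0004, -0.0327
-0.0129, -0.0466, 0.0068, 0.0, -0.0004, -0.0327
-0.008, -0.0477, 0.0069, 0.0, -0.0004, -0.0327
-0.0031, -0.0483, 0.0069, 0.0, -0.0004, -0.0327
0.0019, -0.0483, 0.0069, 0.0, -0.0004, -0.0327
0.0069, -0.0479, 0.0069, 0.0, -0.0004, -0.0327
0.0118, -0.0469, 0.0069, 0.0, -0.0004, -0.0327
```

```bash
(python3 -m crank '[-0.018,-0.045,0,0,0,-0.033,-1, -0.013,-0.047,0,0,0,-0.033,-1, -0.008,-0.048,0.005,0,0,-0.033,-1, -0.003,-0.048,0.01,0,0,-0.033,-1, 0.002,-0.048,0.01,0,0,-0.033,-1]';python3 -m crank '[0.007,-0.048,0.01,0,0,-0.033,-1, 0.012,-0.03,0.01,0,0,-0.02,-1, 0,0,0,0,0,0,-1, 0,0,0,0,0,0,-1]') | grep -E 'posi|force|opening' | paste - - -; python3 plan.py .545 .241 .12 .37 3
python3 - <<'E'
from fit import *
t=eyes.grab_frame("top");s=eyes.grab_frame("side")
cv2.imwrite("pics/t2.png",t);cv2.imwrite("pics/s2.png",s)
cv2.imwrite("pics/c3.png",np.hstack([cv2.resize(x,(400,400),interpolation=2) for x in(t[190:310,230:350],s[150:270,245:365])]))
W=[view("top",t,(266,216,318,278),"s"),view("side",s,(285,160,328,222),"s")]
for k in (W,W[:1],W[1:]): print("sad",fit(k,saddle,[.55,-.013,-.36,.245],None)) if len(k)>1 else print(fit(k,saddle,[.55,-.013,-.36],.245))
E
```

```text
position: [0.5437, 0.1709, 0.3155]	ft_force: [0.4, 0.2, -0.3]	opening: 0.0849
position: [0.5425, 0.2345, 0.2966]	ft_force: [0.5, -0.9, 0.4]	opening: 0.0857
0.002, -0.0027, 0.0785, 0.0004, 0.0, -0.0027
0.002, -0.0025, 0.0785, 0.0004, 0.0, -0.0027
0.002, -0.0024, 0.0785, 0.0004, 0.0, -0.0027
sad (array([ 0.54833738, -0.01347223, -0.35457333,  0.24395886]), np.float64(432.9444580078125), [np.float32(567.0), np.float32(871.0)])
(array([ 0.54839824, -0.01336827, -0.34040234]), np.float64(178.05555725097656), [np.float32(567.0)])
(array([ 0.54737263, -0.01243549, -0.42614892]), np.float64(238.97222900390625), [np.float32(871.0)])
```

View pics/c3.png

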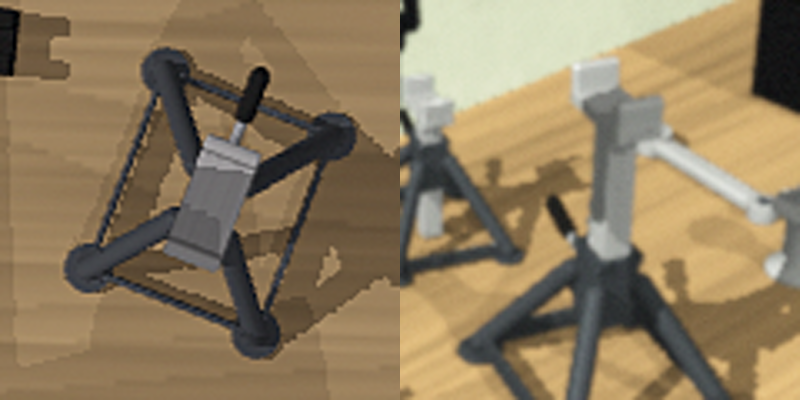

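The column is up: the saddle is at (0.5484,-0.0134) with its floor at about 0.244, which agrees with the felt 0.2448. Going down to the pad.

```bash
(python3 -m crank '[0.006,-0.008,0.06,0.001,0,-0.008,-1, 0,0,0.08,0,0,0,-1, 0,0,0.06,0,0,0,-1, 0,0,0.03,0,0,0,-1, 0,0,0,0,0,0,-1]') | grep -E 'posi|force|opening' | paste - - -; python3 plan.py .545 .241 -0.001 .37 2
```

```text
position: [0.5496, 0.2371, 0.1238]	ft_force: [0.8, -0.9, -0.2]	opening: 0.0854
-0.0026, -0.0037, 0.0832, 0.0004, -0.0013, -0.0014
-0.0023, -0.0036, 0.0832, 0.0004, -0.0013, -0.0014
```

```bash
(python3 -m crank '[-0.006,-0.007,0.03,0.001,-0.003,-0.003,-1, 0,0,0.04,0,0,0,-1, 0,0,0.03,0,0,0,-1, 0,0,0.02,0,0,0,-1, 0,0,0,0,0,0,-1]') | grep -E 'posi|force|opening' | paste - - -; python3 plan.py .545 .241 -0.001 .37 1
```

```text
position: [0.5513, 0.2399, 0.0397]	ft_force: [-0.1, -0.3, 1.0]	opening: 0.0853
-0.008, -0.0044, 0.0541, 0.0002, -0.0039, -0.0012
```

```bash
(python3 -m crank '[-0.008,-0.0044,0,0,-0.004,-0.001,-1, 0,0,0.015,0,0,0,-1, 0,0,0.015,0,0,0,-1, 0,0,0.01,0,0,0,-1, 0,0,0,0,0,0,-1]') | grep -E 'posi|force|opening' | paste - - -; python3 plan.py .545 .241 -0.001 .37 1
```

```text
position: [0.5459, 0.2415, 0.0101]	ft_force: [-0.1, -0.4, 0.2]	opening: 0.0854
-0.0014, 0.0001, 0.0148, 0.0003, -0.001, -0.0002
```

```bash
(python3 -m crank '[-0.0014,0,0.006,0,-0.001,0,-1, 0,0,0.006,0,0,0,-1, 0,0,0.003,0,0,0,-1, 0,0,0,0,0,0,-1]'; python3 -m crank '[0,0,0,0,0,0,-0.2, 0,0,0,0,0,0,0.2, 0,0,0,0,0,0,1, 0,0,0,0,0,0,1, 0,0,0,0,0,0,1]';python3 -m crank '[0,0,0,0,0,0,1]') | grep -E 'posi|force|opening' | paste - - -; python3 plan.py .545 .241 -0.001 .37 1
```

```text
position: [0.5451, 0.2411, -0.0019]	ft_force: [-0.5, 0.3, -0.3]	opening: 0.0853
position: [0.5454, 0.2412, -0.0012]	ft_force: [0.9, -0.3, -1.0]	opening: 0.0546
position: [0.5453, 0.2412, -0.0013]	ft_force: [0.1, 0.2, -1.8]	opening: 0.0549
-0.0005, 0.0001, -0.0004, 0.0003, -0.0001, -0.0002
```

```bash
(python3 -m crank '[0,0,-0.02,0,0,0,1, 0,0,-0.05,0,0,0,1, 0,0,-0.07,0,0,0,1, 0,0,-0.08,0,0,0,1, 0,0,-0.08,0,0,0,1]'; python3 -m crank '[0,0,-0.08,0,0,0,1, 0,0,-0.05,0,0,0,1, 0,0,-0.02,0,0,0,1, 0,0,0,0,0,0,1]') | grep -E 'posi|force|opening' | paste - - -; python3 plan.py .5484 -.0134 .335 -.355 7
```

```text
position: [0.5417, 0.2402, 0.2284]	ft_force: [1.8, 1.6, -1.2]	opening: 0.0552
position: [0.5431, 0.2408, 0.3532]	ft_force: [0.3, -0.0, -2.9]	opening: 0.055
-0.0165, 0.0455, 0.0035, -0.0, -0.0002, 0.0329
-0.0118, 0.047, 0.0035, -0.0, -0.0002, 0.0329
-0.0068, 0.048, 0.0035, -0.0, -0.0002, 0.0329
-0.0018, 0.0484, 0.0035, -0.0, -0.0002, 0.0329
0.0032, 0.0483, 0.0035, -0.0, -0.0002, 0.0329
0.0081, 0.0477, 0.0035, -0.0, -0.0002, 0.0329
0.013, 0.0466, 0.0035, -0.0, -0.0002, 0.0329
```

```bash
(python3 -m crank '[-0.017,0.045,0,0,0,0.033,1, -0.012,0.047,0,0,0,0.033,1, -0.007,0.048,0,0,0,0.033,1, -0.002,0.048,0,0,0,0.033,1, 0.003,0.048,0,0,0,0.033,1]'; python3 -m crank '[0.008,0.045,0,0,0,0.033,1, 0.01,0.03,0,0,0,0.02,1, 0,0,0,0,0,0,1, 0,0,0,0,0,0,1]') | grep -E 'posi|force|opening' | paste - - -; python3 plan.py .5484 -.0134 .30 -.355 1
```

```text
position: [0.5389, 0.0568, 0.3407]	ft_force: [-0.3, -0.2, -0.9]	opening: 0.0551
position: [0.5356, -0.0045, 0.3311]	ft_force: [-0.2, 1.0, -0.2]	opening: 0.055
0.0214, 0.0052, 0.0409, 0.0033, 0.0101, 0.006
```

```bash
(python3 -m crank '[0.02,0.005,0.005,0.003,0.01,0.006,1, 0,0,0.01,0,0,0,1, 0,0,0,0,0,0,1]') | grep -E 'posi|force|opening' | paste - - -; python3 plan.py .5484 -.0134 .30 -.355 1
```

```text
position: [0.5468, -0.01, 0.3167]	ft_force: [0.3, 0.2, -2.0]	opening: 0.0546
0.0037, 0.0035, 0.0222, 0.0002, 0.0016, 0.0015
```

```bash
(python3 -m crank '[0.0037,0.0035,0.01,0,0.0016,0.0015,1, 0,0,0.007,0,0,0,1, 0,0,0,0,0,0,1]') | grep -E 'posi|force|opening' | paste - - -; python3 plan.py .5484 -.0134 .30 -.355 1
python3 - <<'E'
from fit import *
s=eyes.grab_frame("side");cv2.imwrite("pics/s3.png",s)
st=env.state();p=st["position"];zc=p[2]+.0013+.017
V=[view("side",s,(270,120,350,215),"pad")]
# overlay expected pad box & saddle
x0,y0=255,105;K=5
im=cv2.resize(s[y0:y0+110,x0:x0+110],None,fx=K,fy=K,interpolation=2)
def draw(parts,x,y,th,col):
    c,sn=np.cos(th),np.sin(th)
    for P in parts:
        q=np.array([proj("side",(x+c*a-sn*b,y+sn*a+c*b,z)) for a,b,z in P]);q=((q+.5-[x0,y0])*K).astype(int)
        for i in range(8):
            for j in range(i):
                if bin(i^j).count("1")==1: cv2.line(im,tuple(map(int,q[i])),tuple(map(int,q[j])),col,1)
draw(pad(zc),p[0],p[1],-.355,(0,255,0));draw(saddle(.2445)[:3],.5484,-.0134,-.355,(0,0,255))
cv2.imwrite("pics/c4.png",im)
E
```

```text
position: [0.548, -0.0125, 0.3028]	ft_force: [-0.2, -0.1, -0.7]	opening: 0.055
0.0009, 0.0009, 0.0037, 0.0002, 0.0004, 0.0005
```

View pics/c4.png

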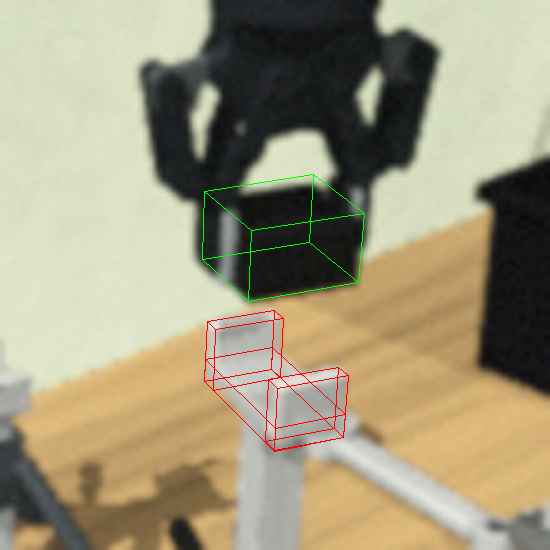

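The predicted pad box (green, lower edge at (250,300)–(358,282)) and saddle box (red) both lie on the imaged parts, so the alignment is within about 1 mm. Descending.

```bash
(python3 -m crank '[0.0009,0.0009,0.008,0,0.0004,0.0005,1, 0,0,0.01,0,0,0,1, 0,0,0.008,0,0,0,1, 0,0,0,0,0,0,1]') | grep -E 'posi|force|opening' | paste - - -; python3 plan.py .5484 -.0134 .2435 -.355 1
```

```text
position: [0.5486, -0.0136, 0.2823]	ft_force: [-0.3, -0.4, -1.1]	opening: 0.0552
-0.0004, -0.0001, 0.0518, 0.0001, -0.0003, -0.0001
```

```bash
(python3 -m crank '[-0.0004,0,0.007,0,-0.0003,0,1, 0,0,0.007,0,0,0,1, 0,0,0,0,0,0,1]') | grep -E 'posi|force|opening' | paste - - -; python3 plan.py .5484 -.0134 .2435 -.355 1
```

```text
position: [0.5484, -0.0135, 0.2712]	ft_force: [-0.4, 0.7, -0.7]	opening: 0.0548
-0.0001, -0.0001, 0.0369, 0.0001, 0.0, -0.0001
```

```bash
(python3 -m crank '[0,0,0.005,0,0,0,1, 0,0,0.005,0,0,0,1]';python3 -m crank '[0,0,0.005,0,0,0,1]';python3 -m crank '[0,0,0.005,0,0,0,1]';python3 -m crank '[0,0,0.005,0,0,0,1]') | grep -E 'posi|force|opening' | paste - - -; python3 plan.py .5484 -.0134 .2435 -.355 1
```

```text
position: [0.5488, -0.0136, 0.2637]	ft_force: [0.6, -0.7, -1.0]	opening: 0.0554
position: [0.5488, -0.0136, 0.2597]	ft_force: [-0.2, -0.4, -1.0]	opening: 0.0546
position: [0.5488, -0.0135, 0.2556]	ft_force: [-0.8, -0.2, -0.6]	opening: 0.0549
position: [0.5488, -0.0136, 0.2516]	ft_force: [-0.5, 0.1, -0.7]	opening: 0.0549
-0.0006, -0.0, 0.0108, 0.0001, -0.0003, -0.0001
```

```bash
(python3 -m crank '[-0.0006,0,0.003,0,-0.0003,0,1]';python3 -m crank '[0,0,0.003,0,0,0,1]';python3 -m crank '[0,0,0.002,0,0,0,1]';python3 -m crank '[0,0,0.001,0,0,0,1]';python3 -m crank '[0,0,0.001,0,0,0,1]') | grep -E 'posi|force|opening' | paste - - -; python3 plan.py .5484 -.0134 .2435 -.355 1
```

```text
position: [0.5483, -0.0134, 0.249]	ft_force: [-0.7, 0.4, -1.3]	opening: 0.0551
position: [0.5483, -0.0134, 0.247]	ft_force: [-4.6, 1.3, 15.2]	opening: 0.0549
position: [0.5483, -0.0134, 0.2469]	ft_force: [-5.6, 0.6, 16.4]	opening: 0.055
position: [0.5483, -0.0134, 0.247]	ft_force: [-1.3, 0.4, 1.3]	opening: 0.0547
position: [0.5483, -0.0134, 0.247]	ft_force: [-1.9, 0.1, 6.1]	opening: 0.0547
0.0001, -0.0, 0.0046, 0.0001, -0.0005, -0.0001
```

Contact came at TCP 0.247, 3.5 mm above the expected height. I'll look before releasing.

Run:
```python
from fit import *
s=eyes.grab_frame("side");cv2.imwrite("pics/s4.png",s)
x0,y0=270,125;K=7
im=cv2.resize(s[y0:y0+80,x0:x0+80],None,fx=K,fy=K,interpolation=2);raw=im.copy()
def draw(parts,x,y,th,col):
    c,sn=np.cos(th),np.sin(th)
    for P in parts:
        q=np.array([proj("side",(x+c*a-sn*b,y+sn*a+c*b,z)) for a,b,z in P]);q=((q+.5-[x0,y0])*K).astype(int)
        for i in range(8):
            for j in range(i):
                if bin(i^j).count("1")==1: cv2.line(im,tuple(map(int,q[i])),tuple(map(int,q[j])),col,1)
f=.2443
draw(pad(f+.017),.5484,-.0134,-.355,(0,255,0));draw(saddle(f)[:3],.5484,-.0134,-.355,(0,0,255))
cv2.imwrite("pics/c5.png",cv2.resize(np.hstack([raw,im]),(800,400)))
```

```text
(no output)
```

View pics/c5.png

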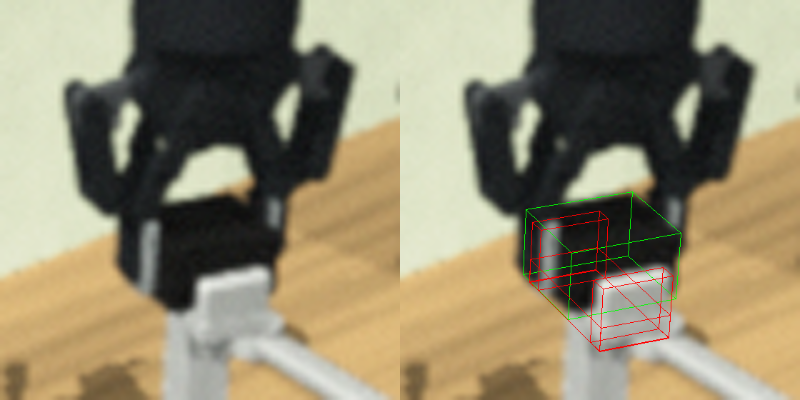

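```bash
(python3 -m crank '[0,0,0,0,0,0,1, 0,0,0,0,0,0,-1, 0,0,0,0,0,0,-1, 0,0,0,0,0,0,-1, 0,0,0,0,0,0,-1]';python3 -m crank '[0,0,-0.02,0,0,0,-1, 0,0,-0.04,0,0,0,-1, 0,0,-0.05,0,0,0,-1, 0,0,-0.04,0,0,0,-1, 0,0,0,0,0,0,-1]';python3 -m crank '[0.02,0.06,0,0,0,0,-1, 0.02,0.06,0,0,0,0,-1, 0.02,0.06,0,0,0,0,-1, 0.02,0.06,0,0,0,0,-1, 0,0,0,0,0,0,-1]') | grep -E 'posi|force|opening' | paste - - -
python3 - <<'E'
from fit import *
t=eyes.grab_frame("top");s=eyes.grab_frame("side")
cv2.imwrite("pics/t5.png",t);cv2.imwrite("pics/s5.png",s)
cv2.imwrite("pics/c6.png",np.hstack([cv2.resize(x,(400,400),interpolation=2) for x in(t[215:280,260:325],s[130:195,275:340])]))
E
```

```text
position: [0.5488, -0.0135, 0.2466]	ft_force: [0.2, -0.7, 0.8]	opening: 0.0857
position: [0.549, -0.0134, 0.3664]	ft_force: [-0.4, -0.2, 0.4]	opening: 0.0856
position: [0.5416, -0.207, 0.3644]	ft_force: [0.1, 0.3, -0.8]	opening: 0.0856
```

View pics/c6.png

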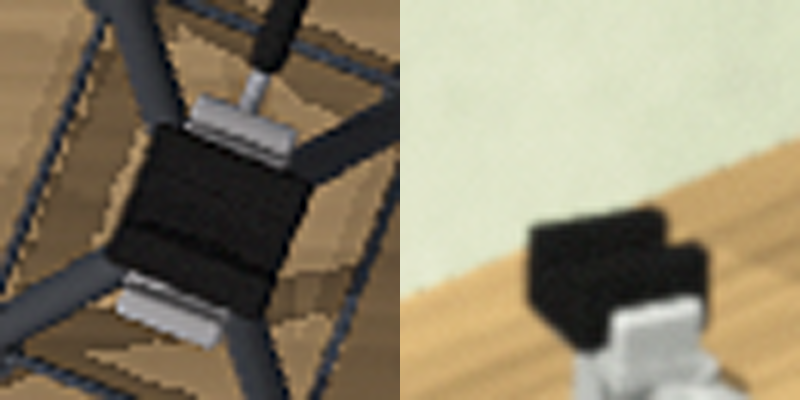

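The picture shows the pad between both lips, groove up, with near-equal lip strips visible. Checking it numerically.

Run:
```python
from fit import *
t=cv2.imread("pics/t5.png");s=cv2.imread("pics/s5.png")
rs=(290,160,330,190);rt=(274,230,314,270)
def m(im,r,k): return (im[r[1]:r[3],r[0]:r[2]].max(2)<k).astype(np.float32)
ms=m(s,rs,70);mt=m(t,rt,42);print(ms.sum(),mt.sum())
def padg(z): return [box(0,0,z-.017,z+.005,.049,.056),box(-.017,0,z-.017,z+.017,.015,.056),box(.017,0,z-.017,z+.017,.015,.056)]
sx,sy,th=.5484,-.0134,-.355
def sil(n,p,r,f):
    a=render(n,padg(p[3]),p[0],p[1],p[2],r)
    return a*(1-render(n,saddle(f)[2:3],sx,sy,th,r)) if n=="side" else a
for f in(.2443,.2475):
    g=lambda p:np.abs(sil("side",p,rs,f)-ms).sum()+np.abs(sil("top",p,rt,f)-mt).sum()
    p0=np.array([sx,sy,th,f+.017])
    o=minimize(g,p0,method="Nelder-Mead",options=dict(initial_simplex=np.vstack([p0]+[p0+np.diag([.004,.004,.08,.006])[i] for i in range(4)]),xatol=1e-4,fatol=.05))
    c,sn=np.cos(th),np.sin(th);d=o.x[:2]-[sx,sy]
    print(f,o.x,o.fun,"rel",c*d[0]+sn*d[1],-sn*d[0]+c*d[1],o.x[2]-th,"z-floor",o.x[3]-f)
# lip/pad line fit: saddle z from lip in side image
w=s[160:200,290:330].astype(int);v=w.max(2);L=((v>95)&(v-w.min(2)<28)).astype(np.float32)
L[:, :14]=0
for f in np.arange(.240,.2525,.0015):
    q=render("side",[box(-.033,0,f,f+.02,.0095,.036)],sx,sy,th,(290,160,330,200));print(round(f,4),(q*(1-L)).sum().round(1))
```

```text
420.0 719.0
0.2443 [ 0.54867664 -0.01463004 -0.35454768  0.25966957] 187.6435089111328 rel 0.0006869373706270912 -0.0010571856327626383 0.00045232098282183 z-floor 0.015369569141565315
0.2475 [ 0.54857154 -0.01466662 -0.36551093  0.25988851] 181.53472900390625 rel 0.0006011122779901908 -0.0011280160762716283 -0.010510927783256796 z-floor 0.012388506546954225
0.24 4.3
0.2415 4.5
0.243 4.7
0.2445 5.1
0.246 7.9
0.2475 15.2
0.249 24.4
0.2505 33.7
0.252 42.5
```

By camera the pad sits 15.4 mm above the floor (nominally 17) and is centred within about 1 mm. That conflicts with the early contact height, so I'll settle it by touch: lip top against pad top should differ by 14 mm.

```bash
python3 plan.py .5859 -.0273 .34 -.355 4
```

```text
-0.0064, -0.0604, 0.0084, -0.0002, -0.0001, 0.0004
-0.0064, -0.0604, 0.0083, -0.0002, -0.0001, 0.0004
-0.0065, -0.0604, 0.0083, -0.0002, -0.0001, 0.0004
-0.0066, -0.0604, 0.0083, -0.0002, -0.0001, 0.0004
```

```bash
(python3 -m crank '[-0.0065,-0.06,0.005,0,0,0,1, -0.0065,-0.06,0.005,0,0,0,1, -0.0065,-0.06,0.005,0,0,0,1, -0.006,-0.05,0.005,0,0,0,1, 0,0,0,0,0,0,1]') | grep -E 'posi|force|opening' | paste - - -; python3 plan.py .5859 -.0273 .30 -.355 1
```

```text
position: [0.5819, -0.0236, 0.3487]	ft_force: [0.7, -0.7, 0.5]	opening: 0.0001
0.0067, 0.0032, 0.065, -0.0017, 0.0003, 0.0033
```

```bash
(python3 -m crank '[0.0067,0.003,0.02,-0.0017,0,0.003,1, 0,0,0.03,0,0,0,1, 0,0,0.015,0,0,0,1, 0,0,0,0,0,0,1]') | grep -E 'posi|force|opening' | paste - - -; python3 plan.py .5859 -.0273 .275 -.355 1
```

```text
position: [0.5849, -0.0286, 0.2966]	ft_force: [-0.6, -0.4, -0.7]	opening: -0.0
0.0006, -0.0021, 0.0288, 0.0007, 0.0006, 0.0001
```

```bash
(python3 -m crank '[0.0006,-0.002,0.008,0.0007,0.0006,0,1, 0,0,0.008,0,0,0,1, 0,0,0.006,0,0,0,1]';python3 -m crank '[0,0,0.003,0,0,0,1]';python3 -m crank '[0,0,0.003,0,0,0,1]';python3 -m crank '[0,0,0.002,0,0,0,1]';python3 -m crank '[0,0,0.002,0,0,0,1]') | grep -E 'posi|force' | paste - - ; python3 plan.py .5859 -.0273 .275 -.355 1
```

```text
position: [0.5869, -0.0284, 0.2806]	ft_force: [0.1, 0.5, 0.2]
position: [0.587, -0.0284, 0.2782]	ft_force: [0.2, 0.0, 0.4]
position: [0.5871, -0.0284, 0.2759]	ft_force: [-0.0, -0.0, 0.3]
position: [0.5871, -0.0283, 0.2744]	ft_force: [-0.5, 1.0, 0.2]
position: [0.5872, -0.0283, 0.2729]	ft_force: [-0.3, 0.2, 0.5]
-0.0021, -0.0007, -0.0028, -0.0002, -0.0011, -0.0003
```

```bash
(python3 -m crank '[-0.002,-0.0007,0.0015,0,-0.001,0,1]';python3 -m crank '[0,0,0.0015,0,0,0,1]';python3 -m crank '[0,0,0.0015,0,0,0,1]';python3 -m crank '[0,0,0.0015,0,0,0,1]';python3 -m crank '[0,0,0.0015,0,0,0,1]') | grep -E 'posi|force' | paste - - ; python3 plan.py .5859 -.0273 .275 -.355 1
```

```text
position: [0.586, -0.0273, 0.2717]	ft_force: [0.3, -0.1, 0.0]
position: [0.5859, -0.0272, 0.2706]	ft_force: [-0.5, 0.5, -0.2]
position: [0.5859, -0.0272, 0.2694]	ft_force: [0.0, 0.1, 1.0]
position: [0.586, -0.0272, 0.2683]	ft_force: [0.1, -0.9, 6.0]
position: [0.586, -0.0272, 0.2683]	ft_force: [-3.7, 0.1, 11.2]
-0.0001, 0.0002, -0.009, -0.0003, -0.0004, -0.0003
```

Lip top felt at 0.2683, so the floor is at 0.2483, exactly the height at which the pad made contact. The pad is fully home, and the camera heights were biased about 4 mm low. Retreating, then a last check.

```bash
(python3 -m crank '[0,0,-0.02,0,0,0,1, 0,0,-0.04,0,0,0,1, 0,0,-0.05,0,0,0,1, 0,0,-0.03,0,0,0,1]';python3 -m crank '[0.02,0.06,0,0,0,0,1, 0.02,0.06,0,0,0,0,1, 0.02,0.06,0,0,0,0,1, 0.02,0.06,0,0,0,0,1, 0,0,0,0,0,0,1]') | grep -E 'posi|force|time' | paste - - -
python3 - <<'E'
from h import *
a=cv2.imread("pics/t5.png");t=eyes.grab_frame("top");s=eyes.grab_frame("side");b=cv2.imread("pics/s5.png");o=cv2.imread("pics/top0.png")
d=lambda x,y:int((cv2.absdiff(x,y).max(2)>50).sum())
print("pad/saddle change",d(a[225:275,270:315],t[225:275,270:315]),d(b[150:195,285:335],s[150:195,285:335]))
print("wrench",d(o[150:225,160:185],t[150:225,160:185]))
cv2.imwrite("pics/t6.png",t)
cv2.imwrite("pics/c7.png",np.hstack([t[120:300,150:450],s[120:300,200:400]]))
E
```

```text
time: 26.62	position: [0.5852, -0.0271, 0.3766]	ft_force: [-1.4, -0.8, -0.3]
time: 27.25	position: [0.5815, -0.2221, 0.3845]	ft_force: [-0.6, 0.8, -0.5]
pad/saddle change 0 0
wrench 0
```

View pics/c7.png

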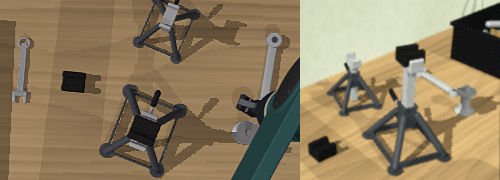

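The pad sits in the saddle, the wrench, crank and hub are in place, and the gripper is clear. Handing in.

```bash
python3 -c "
from rig import env;print(env.hand_in())"
```

```text
the job is handed in; nothing more can be done
None
```

The axle stand is ready and the job is handed in at about 27 s. No verdict was reported.

- **Column:** I drew the larger stand's column up through four felt clicks, at TCP heights of about 0.181, 0.193, 0.205 and 0.217 m, and stopped at 0.220 m. Let down, it sat rigid on the pawl at 0.217 m and held 21 N without sinking.
- **Pad:** I set the pad that was nearer the base in the saddle, groove up. By camera it is centred to about 1 mm in x and y, with its yaw within about 0.01 rad of the saddle's.

**Checks that disagreed:** The pad made contact 3.5 mm higher than the camera had predicted. Touching the lip top at 0.2683 m put the saddle floor at 0.2483 m, the same height at which the pad touched. So the pad is fully home and the camera heights were about 4 mm low. The 0.2483 m is inside the allowed 0.2415–0.2505 m, but only about 2 mm below the top.

**Last pictures:** The pad and saddle had not changed since the pad was placed. The wrench showed no change from the start. The hub and crank looked undisturbed, though I did not measure them and the arm partly covered them.

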